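# Clip the laundry scoop into the snap hook

### The job

Draw the purple scoop out from under the low rack, where only its eye is within reach, and stand it level on the rubber mat, letting go so that you can take a fresh hold on its handle. Then push its eye down past the red sprung gate of the snap hook on the rail so that the gate shuts behind it, and leave the scoop hanging there at rest, cup down, without shifting the other things on the counter.

Things in the scene. Friction and masses are not known exactly. Their poses are not given: they have to be found in the camera images.
- scoop: Purple plastic laundry scoop, 189 mm long, 70 to 120 g. Origin: centre of the cup's underside; +x along the handle to the eye, z up. Cup 60 (x) by 56 (y) by 44 mm high. Centre of mass 17 mm from the origin towards the eye: it stands level on its cup. It starts on the counter under the low rack, only the eye and about 35 mm of handle sticking out.
- handle (a point): Middle of the scoop's handle (scoop axes): a flat bar 16 mm wide (y) and 12 mm thick (z), from x = 30 to x = 118 mm of the scoop, mid-height z = 30 mm above the cup's underside.
- front_rod (a point): Middle of the wire shelf's front rod (stand's axes), 8 mm thick, 300 mm above the counter, 26 mm farther out than the snap hook's nose. The rods overhang the hooks, so the gripper must stay in front of this rod while the scoop's eye goes in under it.
- gate_hinge (a point): Hinge of the red gate (snap hook's axes: x = -46, z = 40 mm). The gate is a 7 mm round bar from here to x = -97 mm, level when shut, closing the mouth between column and nose; its free end swings down into the hook.
- eye (a point): Centre of the hole in the scoop's eye (scoop axes), at x = 135, z = 30 mm of the scoop. The eye is an octagonal ring of 8 mm round bar lying in the handle's plane: 48 mm across outside, 32 mm hole, flats along the scoop's x and y.
- eye_bar (a point): Middle of the eye's far bar, the flat farthest from the cup, 20 mm beyond the eye's centre (scoop axes). This is the bar that goes down through the gate, while the nose passes up through the hole.
- rack: Low white plastic rack, fixed: deck 160 (x) by 220 (y) by 10 mm on four round legs at the corners; deck underside at 55 mm, top at 65 mm. Origin: centre of its footprint on the counter. The scoop's eye sticks out past its -x edge, its centre about 57 mm from that edge.
- tub: Closed round teal detergent tub with white lid, 122 mm across, 135 mm tall, standing on the rack's deck. Origin: centre of its underside. A bystander.
- mat: Black rubber mat, fixed flat on the counter, 180 (x) by 260 (y) by 3 mm thick. Origin: centre of its underside.
- stand: Chrome stand, fixed: two posts 380 mm apart along its y, a hook rail between them at 200 mm height with three plain hooks and the snap hook, and a wire shelf of rods along y at 300 mm height, from x = +30 to -130 mm. Origin: on the counter between the posts; -x faces the robot.
- backrest (a point): Middle of the front face of a blue plastic board on the stand (stand axes), 380 mm wide, from 22 to 98 mm above the counter, 73 mm in front of the posts (x = -73 mm): the cup of a hanging scoop swings against it and comes to rest, possibly leaning up to 0.4 rad, within about 3 s.
- snap_hook: Large chrome snap hook with a red gate, fixed at any of four places on the rail. Origin: on the rail's axis, 200 mm up; -x towards the robot, z up. 10 mm round bar: spine x = 0 to -92 mm at z = 0, bending up into the nose at x = -104 mm (inner face x = -99, top z = 54 mm). A 12 mm column at x = -40 mm carries the gate's hinge. Room inside under the gate: 53 mm long, 31 mm high.
- nose (a point): Middle of the rounded nose of the snap hook, 5 mm below its highest point (x = -104 mm, z = 49 mm in the snap hook's frame).
- gate (a joint): Gate angle, rad: 0 shut, grows as its free end is pushed down, at most 1.1; cannot open upward. Sprung: about 2 N at the free end to start, 3 N at 0.7 rad. An eye bar pushed down close to the nose slips off the gate's end at 0.4 to 0.75 rad and the gate snaps shut above it; over about 6 mm from the nose it may reach the spine first.
- dish: White ceramic soap dish, open tray 90 by 130 by 24 mm. Origin: centre of its underside. A bystander.
- soap: Yellow bar of soap, 50 by 80 by 22 mm, in the dish. Origin: centre of its underside. A bystander.
- softener: White bottle with blue cap, 72 mm across, 200 mm tall. Origin: centre of its underside. A bystander.
- basket: Green open plastic basket, 130 by 160 by 80 mm. Origin: centre of its underside. A bystander.
- brush: Scrubbing brush, 150 by 45 by 38 mm, wooden back, blue bristle block. Origin: centre of its underside. A bystander.
Mind the look-alikes: they are no part of the job. Several things look just like the scoop: the one meant starts farthest from the robot's base.

How it is judged:
On the way, in this order (a step that is already met when the one before it is completed fails the run):
1. the scoop stands level on the rubber mat, its cup's centre over the mat, let go (x of scoop in the frame of mat between -0.1 and 0.1 m and y of scoop in the frame of mat between -0.14 and 0.14 m and height (world z) of scoop below 0.008 m and angle between scoop's own z axis and vertical below 0.12 rad and linear speed of scoop below 0.02 m/s and contact force between the fingers and scoop below 0.05 N), for 0.2 s.
2. the red gate is pushed open by the scoop (more than 0.25 rad) (value of joint gate above 0.25 rad and contact force between scoop and snap_hook above 0.3 N), for 0.02 s.
At the end, for the whole second after the job is handed in: The scoop hangs from the snap hook: the far bar of its eye is inside the hook, between nose and column and above the spine, the eye's centre below the spine, the gate shut (under 0.08 rad), the handle within 0.5 rad of vertical, at rest (under 0.1 m/s), fingers off it (x of eye_bar in the frame of snap_hook between -0.103 and -0.044 m and y of eye_bar in the frame of snap_hook between -0.015 and 0.015 m and z of eye_bar in the frame of snap_hook between 0.003 and 0.036 m and z of eye in the frame of snap_hook below 0 m and value of joint gate below 0.08 rad and angle between scoop's own x axis and vertical below 0.5 rad and linear speed of scoop below 0.1 m/s and contact force between the fingers and scoop below 0.05 N); the robot touches nothing.
It fails at once if the tub, soap dish, soap, bottle, basket or brush is shifted more than 30 mm (distance of any of tub, dish, soap, softener, basket, brush from where it was at the start of the episode above 0.03 m).
It also fails if it takes over 72 s, if anything falls off the work surface, if the arm or the gripper's body presses on something with over 40 N, if the wrist force passes 120 N, or if a joint passes its speed limit or range.

### The arm

A 6-joint arm with a two-finger parallel gripper is mounted at the origin on the work surface. World frame = base frame: x ahead of the robot, y to its left, z up, the work surface at z = 0. Lengths are in m, angles in rad, forces in N, time in s.
With the tool pointing down it reaches from about 0.25 to 0.725 m from the base axis. Payload 9.7 kg.
Tool frame: the origin (TCP) lies at the very end of the fingers, on their centre line; the grasp point (between the pads) lies r.grip_depth behind it (r.grip_depth is the distance from the TCP to the grasp point, in m); z points along the fingers, y is the line along which they close (so a half turn about z gives the same grasp; the last joint's range is limited). The gripper opens to 85 mm and grips with 20 to 120 N. Pads are 22 mm wide; open, the fingers measure 114 mm over their backs; the gripper's body (76 mm by 85 mm) begins 54 mm behind the grasp point. The pads swing forward as they close: fully open they stand 13 mm farther back than shut.
Start: joints at [-1.262, 0.087, 0.176, 1.66, 0, 1.571], TCP at [0.167, -0.524, 0.231] pointing down, gripper open.
Joint ranges: [-3.13, 3.13], [-0.85, 1.81], [-1.15, 1.24], [-2.2, 2.28], [-1.44, 1.52], [-3.14, 3.14]. Speed limits (rad/s): [2.22, 2.22, 2.57, 3.14, 3.14, 3.14].

### API

Orientations are given as a unit quaternion [x, y, z, w].
In Python, from plant import r gives the robot as it stands.
- The arm moves only by the tool play_rows, never from a script. Its argument "moves" is a list of rows, each an object with "dp": the shift along the tool's x, y, z in m, a list of three; "turn": the turn, a rotation vector about the tool's x, y, z in degrees, a list of three; "claw": the opening, from 0 (shut) to 1 (fully open). In form: [{"dp": [tx, ty, tz], "turn": [rx, ry, rz], "claw": claw}, ...]. A call has exactly 10 rows; each row is the pose to reach, as a shift and turn from the pose commanded when the call began, along the tool's axes at that moment; what a row does not reach only later rows make up. A row lasts 1/10 s, in which the tool goes at most 50 mm and 8.59 degrees, less where a joint would pass 70% of its speed; a pose out of reach is approached as far as the arm can. A call with a gripper value outside its range is refused whole. The fingers move at their own pace and stop on an object; "grip_force" is the grip in N (left out, the last holds). Time passes only in rows, so rows that repeat a pose let the fingers close, or fill a call up. It gives the time, the measured TCP pose, the force, the opening and the grip force at its end, in the units of the state.
- r.read_state(): the state, without advancing time (a new reading comes with each control period).
- r.read_camera(name): name is "side" or "top" or "wrist"; returns a dict with "image" (420x560x3 uint8, red, green, blue), "fov_y" (degrees; the focal length in pixels is half the picture's height over the tangent of half this angle, whatever the lens; pixels are square), "cx", "cy" (the principal point, pixels), "extrinsics" (4x4, takes a point from camera to world coordinates). Camera axes: x right, y down, z forward; pixel columns grow to the right and rows downward; lengths in m; the calibration is good to about 2 mm. A picture is of the moment at which its call begins. There is no depth.
- r.hand_in(): hands the job in; it is judged then, once.
The state is a dict: "clock": time; "joints": joint angles; "joint_vel": joint speeds; "tau": joint torques, N m; "position": TCP position; "tcp_rot": TCP orientation; "contact_force": force on the tool from outside, world axes, zero at the start; "moment": the same for the moment, N m; "gripper_width": finger opening in m; "grip_force": force on a finger pad.
Only numpy, scipy, OpenCV 4.12 (cv2) and the standard library are available. Lean on these libraries where they do the work, as an engineer would, in place of code of your own. Each camera call takes 0.05 s, during which the arm holds its last target. There are 200 camera calls.

## Working session

There is one attempt and no reset: what is moved stays moved. The work goes in short steps, Python scripts to look and compute and a tool call to move; the robot and the scene stay as the last step left them, time stands still between calls to the robot, and variables do not carry over. Pictures are saved under pics/ and viewed, at most 13 in all, crops included, and the job is handed in when it is done.

Besides the shell and the picture viewer there is one more tool, called after "Request:" as a command line: name --argument value ..., lists and objects as JSON in quotes. play_rows: Moves the arm, as the interface text tells. Its arguments: {"type":"object","properties":{"moves":{"type":"array","items":{"type":"object","properties":{"dp":{"type":"array","items":{"type":"number"}},"turn":{"type":"array","items":{"type":"number"}},"claw":{"type":"number"}}}},"grip_force":{"type":"number"}},"required":["moves"]}

```bash
mkdir -p pics; ls; cat > h.py <<'E'
import numpy as np, cv2
from plant import r
from scipy.spatial.transform import Rotation as R
def shot(n,f):
    c=r.read_camera(n); cv2.imwrite(f'pics/{f}.png',c['image'][:,:,::-1]); np.savez(f'pics/{f}.npz',**{k:c[k] for k in('fov_y','cx','cy','extrinsics')}); return c['image']
def cam(f):
    d=np.load(f'pics/{f}.npz'); return 210/np.tan(np.radians(d['fov_y']/2)),d['cx'],d['cy'],d['extrinsics']
def ray(f,u,v):
    F,cx,cy,E=cam(f); return E[:3,3],E[:3,:3]@np.array([(u-cx)/F,(v-cy)/F,1])
def atz(f,u,v,z):
    o,d=ray(f,u,v); return o+d*(z-o[2])/d[2]
def tri(f,p,g,q):
    o,d=ray(f,*p); o2,d2=ray(g,*q)
    s=np.linalg.lstsq(np.c_[d,-d2],o2-o,rcond=None)[0]; a=o+d*s[0]; b=o2+d2*s[1]; return (a+b)/2,np.linalg.norm(a-b)
def proj(f,P):
    F,cx,cy,E=cam(f); p=E[:3,:3].T@(np.array(P)-E[:3,3]); return np.array([cx+F*p[0]/p[2],cy+F*p[1]/p[2]])
E
python3 - <<'E'
from h import *
np.set_printoptions(precision=3,suppress=True)
for n in('top','side'):
    im=shot(n,n+'0'); print(n,cam(n+'0'))
print(r.read_state(),r.grip_depth)
a=[cv2.imread(f'pics/{n}0.png') for n in('top','side')]
for n,i in zip(('top','side'),a): cv2.imwrite(f'pics/{n}0b.png',cv2.resize(i,(800,600),interpolation=cv2.INTER_CUBIC))
E
```

```text
pics
top (np.float64(406.622737209484), array(277.883), array(217.606), array([[ 0.008, -0.998,  0.067,  0.401],
       [-1.   , -0.008, -0.002, -0.05 ],
       [ 0.003, -0.067, -0.998,  1.364],
       [ 0.   ,  0.   ,  0.   ,  1.   ]]))
side (np.float64(429.43957337290436), array(278.863), array(204.591), array([[ 0.973, -0.176,  0.147,  0.302],
       [-0.228, -0.703,  0.674, -0.898],
       [-0.015, -0.689, -0.724,  1.093],
       [ 0.   ,  0.   ,  0.   ,  1.   ]]))
{'clock': 0.1, 'joints': array([-1.262,  0.087,  0.175,  1.66 ,  0.   ,  1.571]), 'joint_vel': array([-0.002, -0.001,  0.003, -0.002,  0.001, -0.001]), 'tau': array([  0.001, -52.156,  46.565,   0.016,   0.   ,  -0.   ]), 'position': array([ 0.167, -0.524,  0.231]), 'tcp_rot': array([ 0.988,  0.154, -0.   , -0.001]), 'contact_force': array([ 0.092, -0.433,  0.025]), 'moment': array([ 0.017,  0.021, -0.012]), 'grip_force': 0.0, 'gripper_width': 0.08547633593054489} 0.0187
```

View pics/top0b.png

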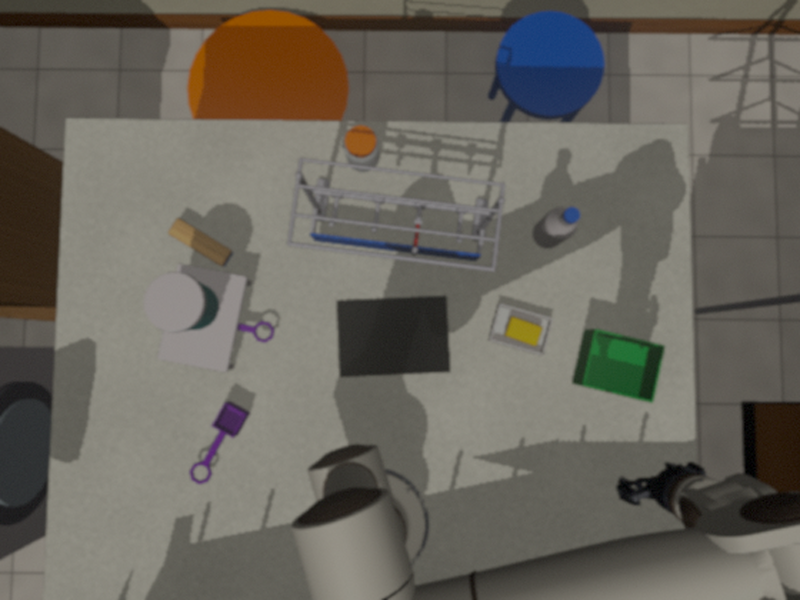

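View pics/side0b.png

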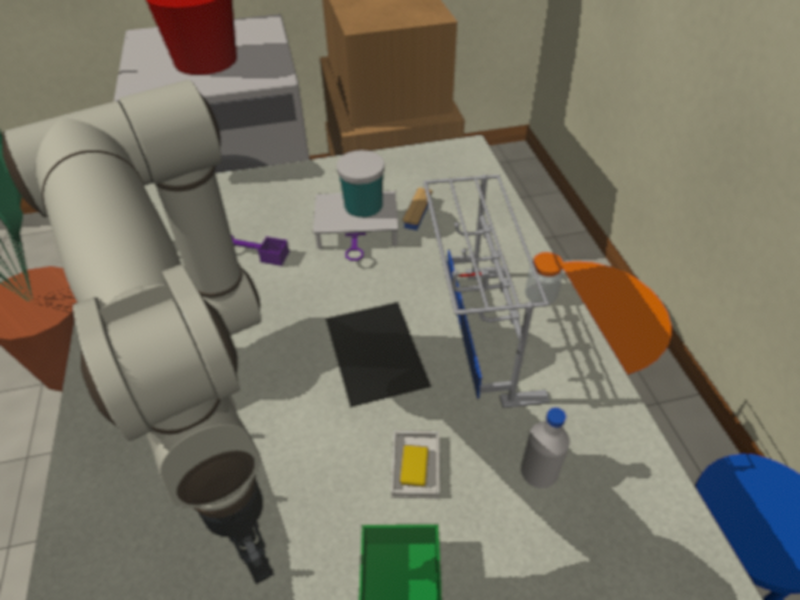

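Top picture: two look-alike scoops. One has its eye at (263,331), mostly under the rack; the other is in the open with its cup at (230,418) and eye at (200,472). The one under the rack fits: only its eye sticks out, and it is farther from the base, which is below the picture's bottom edge. The snap hook's red gate is at (417,233). I'll confirm with crops.

```bash
python3 - <<'E'
from h import *
def crop(n,x0,y0,w,h):
    i=cv2.imread(f'pics/{n}.png'); return cv2.resize(i[y0:y0+h,x0:x0+w],(400,300),interpolation=cv2.INTER_CUBIC)
m=np.vstack([np.hstack([crop('top0',110,180,100,75),crop('side0',200,120,100,75)]),np.hstack([crop('top0',240,120,100,75),crop('side0',280,150,100,75)])])
cv2.imwrite('pics/m1.png',m)
E
```

```text
(no output)
```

View pics/m1.png

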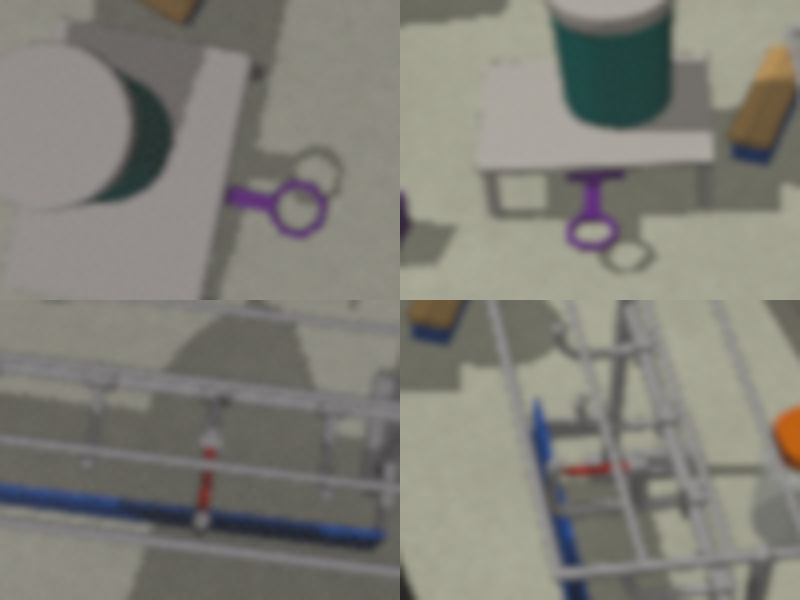

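The crop confirms it: the rack scoop's eye is centred at crop (297,208) in top and (193,232) in side. The nose's white tip is at top crop (202,220). Now positions.

```bash
python3 - <<'E'
from h import *
np.set_printoptions(precision=4,suppress=True)
print('eye',tri('top0',(184.25,232),'side0',(248.25,178)),atz('top0',184.25,232,.03))
print('handle',atz('top0',168,229,.03))
print('side handle',atz('side0',248.5,165,.03))
print('nose top',tri('top0',(290.5,175),'side0',(319.3,191)),atz('top0',290.5,175,.254))
print('hinge',atz('top0',292.5,155,.24), tri('top0',(292.5,155),'side0',(337,191)))
print('gate side ends',atz('side0',322,192.5,.24),atz('side0',337,191,.24))
for p in((338,299),(447,296),(449,373),(340,376)): print('mat',atz('top0',p[0]*.7,p[1]*.7,.003))
# rails & front rod
print('frontrod',atz('top0',240,(525/4*0+120+ (528-300)/4),.3),atz('top0',340,120+(570-300)/4,.3))
print('board',atz('top0',240,120+(490-300)/4,.098),atz('top0',335,120+(540-300)/4,.098))
print('rackedge',atz('top0',110+250/4,180+60/4,.065),atz('top0',110+205/4,180+300/4,.065))
E
```

```text
eye (array([0.441 , 0.2547, 0.0242]), np.float64(0.0004305442328921946)) [0.441  0.2533 0.03  ]
handle [0.4505 0.3068 0.03  ]
side handle [0.4539 0.3188 0.03  ]
nose top (array([ 0.5952, -0.0869,  0.2471]), np.float64(0.0006403583250100299)) [ 0.5937 -0.0866  0.254 ]
hinge [ 0.6527 -0.0923  0.24  ] (array([ 0.6497, -0.0918,  0.2396]), np.float64(0.006123809813872534))
gate side ends [ 0.6036 -0.0877  0.24  ] [ 0.6463 -0.0923  0.24  ]
mat [0.5195 0.0855 0.003 ]
mat [ 0.5286 -0.1708  0.003 ]
mat [ 0.3483 -0.1758  0.003 ]
mat [0.3394 0.0782 0.003 ]
frontrod [0.5793 0.0482 0.3   ] [ 0.5535 -0.2159  0.3   ]
board [0.6433 0.0673 0.098 ] [ 0.6061 -0.2316  0.098 ]
rackedge [0.5585 0.2859 0.065 ] [0.3663 0.3168 0.065 ]
```

```bash
cat >> h.py <<'E'
def rot(head,tilt=0,):
    "scoop x heading (deg); tool y = heading+90; tool z down leaning forward by tilt deg"
    a,t=np.radians(head),np.radians(tilt); f=np.array([np.cos(a),np.sin(a),0]); y=np.array([-f[1],f[0],0])
    z=np.sin(t)*f+np.array([0,0,-np.cos(t)]); return np.c_[np.cross(y,z),y,z]
def go(pos,Rt,depth=0):
    "pos of the point depth behind TCP"
    s=r.read_state(); R0=R.from_quat(s['tcp_rot']).as_matrix(); t=np.array(pos)+Rt[:,2]*depth
    print('dp',np.round(R0.T@(t-s['position']),4),'turn',np.round(np.degrees(R.from_matrix(R0.T@Rt).as_rotvec()),2),'clk',s['clock'],'tcp',np.round(s['position'],4),'j',np.round(s['joints'],2))
E
python3 - <<'E'
from h import *
print('tub lid edge',atz('top0',110+130/4,180+130/4,.135+.065), 'ctr',atz('top0',175*.7,300*.7,.2))
go((.441,.2535,.10),rot(-100))
E
```

```text
tub lid edge [0.49092682 0.33567013 0.2       ] ctr [0.49766105 0.39323358 0.2       ]
dp [ 0.4972 -0.6571  0.1314] turn [-6.000e-02 -4.000e-02 -6.231e+01] clk 0.1 tcp [ 0.1671 -0.5238  0.2306] j [-1.26  0.09  0.18  1.66  0.    1.57]
```

Request:
play_rows --moves '[{"dp":[0.497,-0.657,0.05],"turn":[0,0,-62.3],"claw":1},{"dp":[0.497,-0.657,0.05],"turn":[0,0,-62.3],"claw":1},{"dp":[0.497,-0.657,0.05],"turn":[0,0,-62.3],"claw":1},{"dp":[0.497,-0.657,0.05],"turn":[0,0,-62.3],"claw":1},{"dp":[0.497,-0.657,0.05],"turn":[0,0,-62.3],"claw":1},{"dp":[0.497,-0.657,0.05],"turn":[0,0,-62.3],"claw":1},{"dp":[0.497,-0.657,0.05],"turn":[0,0,-62.3],"claw":1},{"dp":[0.497,-0.657,0.05],"turn":[0,0,-62.3],"claw":1},{"dp":[0.497,-0.657,0.05],"turn":[0,0,-62.3],"claw":1},{"dp":[0.497,-0.657,0.05],"turn":[0,0,-62.3],"claw":1}]' --grip_force 30

```text
clock: 1.1
position: [0.333, -0.0513, 0.2009]
tcp_rot: [0.766, 0.643, 0.0, 0.0]
contact_force: [1.5, 0.7, -0.1]
gripper_width: 0.0854
grip_force: 0.0
```

```bash
python3 - <<'E'
from h import *
go((.441,.2535,.15),rot(-100))
E
```

```text
dp [0.3189 0.0532 0.0509] turn [ 0.05  0.   -0.02] clk 1.1 tcp [ 0.333  -0.0513  0.2009] j [-0.15 -0.43 -0.33  1.67 -0.    1.59]
```

Request:
play_rows --moves '[{"dp":[0.319,0.053,0.05],"turn":[0,0,0],"claw":1},{"dp":[0.319,0.053,0.05],"turn":[0,0,0],"claw":1},{"dp":[0.319,0.053,0.05],"turn":[0,0,0],"claw":1},{"dp":[0.319,0.053,0.05],"turn":[0,0,0],"claw":1},{"dp":[0.319,0.053,0.05],"turn":[0,0,0],"claw":1},{"dp":[0.319,0.053,0.05],"turn":[0,0,0],"claw":1},{"dp":[0.319,0.053,0.05],"turn":[0,0,0],"claw":1},{"dp":[0.319,0.053,0.05],"turn":[0,0,0],"claw":1},{"dp":[0.319,0.053,0.05],"turn":[0,0,0],"claw":1},{"dp":[0.319,0.053,0.05],"turn":[0,0,0],"claw":1}]'

```text
clock: 2.1
position: [0.4404, 0.2509, 0.1511]
tcp_rot: [0.766, 0.643, -0.0, 0.0]
contact_force: [-0.1, 0.3, -0.1]
gripper_width: 0.0853
grip_force: 0.0
```

```bash
python3 - <<'E'
from h import *
go((.441,.2535,.011),rot(-100))
shot('wrist','w1')
E
```

```text
dp [2.700e-03 1.000e-04 1.401e-01] turn [-0.01  0.01 -0.04] clk 2.1 tcp [0.4404 0.2509 0.1511] j [ 0.52 -0.03 -0.1   1.5  -0.    2.26]
```

View pics/w1.png

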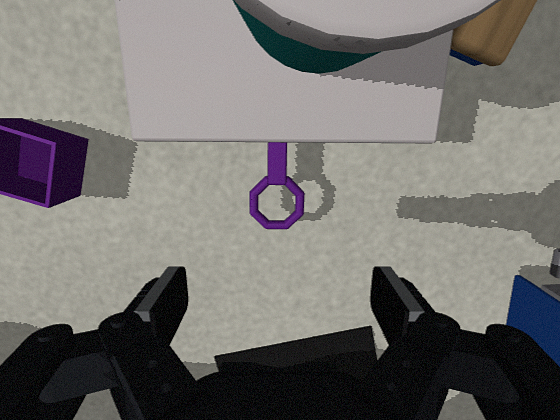

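The wrist picture shows the eye ring centred at (276,202), the handle at (278,160) going under the deck edge (row 140), and the tool square to it.

```bash
python3 - <<'E'
from h import *
e=atz('w1',276.5,202,.03);h=atz('w1',278,148,.03);print(e,h,np.degrees(np.arctan2(*(e-h)[1::-1])))
print(atz('w1',133,140,.065),atz('w1',436,142,.065))
go((e[0],e[1],.011),rot(-100))
E
```

```text
[0.43868398 0.25461801 0.03      ] [0.44802306 0.29991986 0.03      ] -101.64846973417033
[0.34784404 0.32645328 0.065     ] [0.5604676  0.28761233 0.065     ]
dp [ 0.0034 -0.0026  0.1404] turn [ 0.02 -0.01 -0.06] clk 2.15 tcp [0.4406 0.2508 0.1514] j [ 0.52 -0.03 -0.1   1.5  -0.    2.26]
```

Request:
play_rows --moves '[{"dp":[0.004,-0.002,0.05],"turn":[0,0,1],"claw":1},{"dp":[0.004,-0.002,0.08],"turn":[0,0,1],"claw":1},{"dp":[0.004,-0.002,0.11],"turn":[0,0,1],"claw":1},{"dp":[0.004,-0.002,0.13],"turn":[0,0,1],"claw":1},{"dp":[0.004,-0.002,0.14],"turn":[0,0,1],"claw":1},{"dp":[0.004,-0.002,0.14],"turn":[0,0,1],"claw":0.4},{"dp":[0.004,-0.002,0.14],"turn":[0,0,1],"claw":0.4},{"dp":[0.004,-0.002,0.14],"turn":[0,0,1],"claw":0.4},{"dp":[0.004,-0.002,0.14],"turn":[0,0,1],"claw":0.4},{"dp":[0.004,-0.002,0.14],"turn":[0,0,1],"claw":0.4}]' --grip_force 30

```text
clock: 3.15
position: [0.4399, 0.2561, 0.0118]
tcp_rot: [0.772, 0.636, 0.001, 0.0]
contact_force: [-0.1, 0.5, 0.8]
gripper_width: 0.0466
grip_force: 30.6
```

Request:
play_rows --moves '[{"dp":[-0.01,0,0],"turn":[0,0,0],"claw":0.4},{"dp":[-0.03,0,0],"turn":[0,0,0],"claw":0.4},{"dp":[-0.05,0,0],"turn":[0,0,0],"claw":0.4},{"dp":[-0.07,0,0],"turn":[0,0,0],"claw":0.4},{"dp":[-0.09,0,0],"turn":[0,0,0],"claw":0.4},{"dp":[-0.11,0,0],"turn":[0,0,0],"claw":0.4},{"dp":[-0.13,0,0],"turn":[0,0,0],"claw":0.4},{"dp":[-0.15,0,0],"turn":[0,0,0],"claw":0.4},{"dp":[-0.16,0,0],"turn":[0,0,0],"claw":0.4},{"dp":[-0.16,0,0],"turn":[0,0,0],"claw":0.4}]'

```text
clock: 4.15
position: [0.4086, 0.0979, 0.0111]
tcp_rot: [0.772, 0.635, 0.0, 0.0]
contact_force: [-0.5, -0.6, 0.0]
gripper_width: 0.0466
grip_force: 30.8
```

Request:
play_rows --moves '[{"dp":[0,0,0],"turn":[0,0,0],"claw":0.8},{"dp":[0,0,0],"turn":[0,0,0],"claw":0.8},{"dp":[0,0,0],"turn":[0,0,0],"claw":0.8},{"dp":[0,0,-0.02],"turn":[0,0,0],"claw":0.8},{"dp":[0,0,-0.06],"turn":[0,0,0],"claw":0.8},{"dp":[0,0,-0.1],"turn":[0,0,0],"claw":0.8},{"dp":[0,0,-0.12],"turn":[0,0,0],"claw":0.8},{"dp":[0,0,-0.12],"turn":[0,0,0],"claw":0.8},{"dp":[0,0,-0.12],"turn":[0,0,0],"claw":0.8},{"dp":[0,0,-0.12],"turn":[0,0,0],"claw":0.8}]'

```text
clock: 5.15
position: [0.4083, 0.099, 0.1297]
tcp_rot: [0.772, 0.636, -0.001, -0.0]
contact_force: [-0.3, -0.8, 0.0]
gripper_width: 0.068
grip_force: 0.0
```

```bash
python3 - <<'E'
from h import *
im=shot('wrist','w2'); go((.41,.1,.13),rot(-101))
E
```

```text
dp [ 0.0014  0.0015 -0.0004] turn [-0.11  0.05  0.01] clk 5.2 tcp [0.4082 0.0989 0.1296] j [ 0.24 -0.24 -0.33  1.49  0.    2.  ]
```

View pics/w2.png

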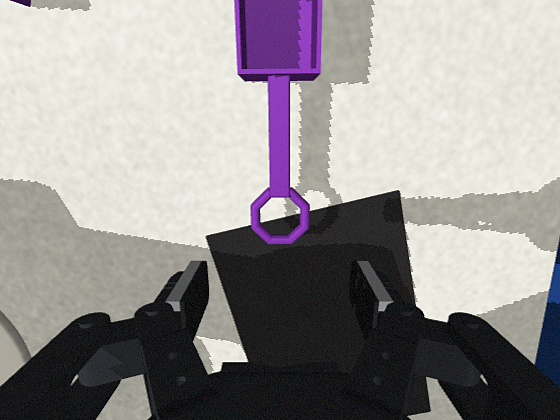

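The scoop is out and level: eye at (280,216), handle straight up the picture on column 279, cup front at row 75.

```bash
python3 - <<'E'
from h import *
e=atz('w2',280,216,.03);h=atz('w2',279,90,.03);d=(h-e)/np.linalg.norm(h-e);print(e,h,np.degrees(np.arctan2(*(e-h)[1::-1])))
g=e+d*.083
go((g[0],g[1],.03),rot(-101),.0187)
E
```

```text
[0.40822495 0.09616953 0.03      ] [0.42550794 0.18999325 0.03      ] -100.4372835362947
dp [ 0.0804 -0.      0.1182] turn [-0.11  0.05  0.01] clk 5.2 tcp [0.4082 0.0989 0.1296] j [ 0.24 -0.24 -0.33  1.49  0.    2.  ]
```

Request:
play_rows --moves '[{"dp":[0.04,0,0],"turn":[0,0,0],"claw":0.6},{"dp":[0.08,0,0.02],"turn":[0,0,0],"claw":0.6},{"dp":[0.08,0,0.06],"turn":[0,0,0],"claw":0.6},{"dp":[0.08,0,0.09],"turn":[0,0,0],"claw":0.6},{"dp":[0.08,0,0.11],"turn":[0,0,0],"claw":0.6},{"dp":[0.08,0,0.118],"turn":[0,0,0],"claw":0.6},{"dp":[0.08,0,0.118],"turn":[0,0,0],"claw":0.6},{"dp":[0.08,0,0.118],"turn":[0,0,0],"claw":0.1},{"dp":[0.08,0,0.118],"turn":[0,0,0],"claw":0.1},{"dp":[0.08,0,0.118],"turn":[0,0,0],"claw":0.1}]' --grip_force 80

```text
clock: 6.2
position: [0.4249, 0.1777, 0.0143]
tcp_rot: [0.772, 0.636, 0.001, 0.0]
contact_force: [-0.9, -0.3, 3.6]
gripper_width: 0.0146
grip_force: 77.8
```

Request:
play_rows --moves '[{"dp":[0,0,0],"turn":[0,0,0],"claw":0.1},{"dp":[0,0,0],"turn":[0,0,0],"claw":0.1},{"dp":[0,0,0],"turn":[0,0,0],"claw":0.1},{"dp":[0,0,-0.01],"turn":[0,0,0],"claw":0.1},{"dp":[0,0,-0.03],"turn":[0,0,0],"claw":0.1},{"dp":[0,0,-0.05],"turn":[0,0,0],"claw":0.1},{"dp":[0,0,-0.05],"turn":[0,0,0],"claw":0.1},{"dp":[0,0,-0.05],"turn":[0,0,0],"claw":0.1},{"dp":[0,0,-0.05],"turn":[0,0,0],"claw":0.1},{"dp":[0,0,-0.05],"turn":[0,0,0],"claw":0.1}]'

```text
clock: 7.2
position: [0.4236, 0.1772, 0.0621]
tcp_rot: [0.772, 0.636, -0.001, -0.0]
contact_force: [0.3, 0.5, -1.4]
gripper_width: 0.0146
grip_force: 77.9
```

```bash
python3 - <<'E'
from h import *
# cup to (.37,-.05), heading -6, grasp at x=52
a=np.radians(-6); go((.37+.052*np.cos(a),-.05+.052*np.sin(a),.08),rot(-6.0-.5),.0187)
E
```

```text
dp [-0.2287  0.0426  0.0009] turn [-9.000e-02 -2.000e-02 -9.451e+01] clk 7.2 tcp [0.4236 0.1772 0.0621] j [ 0.4  -0.13 -0.36  1.34 -0.    2.16]
```

Request:
play_rows --moves '[{"dp":[-0.03,0.0,0],"turn":[0,0,-8.5],"claw":0.1},{"dp":[-0.06,0.01,0],"turn":[0,0,-17],"claw":0.1},{"dp":[-0.09,0.02,0],"turn":[0,0,-25.5],"claw":0.1},{"dp":[-0.12,0.03,0],"turn":[0,0,-34],"claw":0.1},{"dp":[-0.15,0.035,0],"turn":[0,0,-42.5],"claw":0.1},{"dp":[-0.18,0.04,0],"turn":[0,0,-51],"claw":0.1},{"dp":[-0.21,0.043,0],"turn":[0,0,-59.5],"claw":0.1},{"dp":[-0.229,0.043,0],"turn":[0,0,-68],"claw":0.1},{"dp":[-0.229,0.043,0],"turn":[0,0,-76.5],"claw":0.1},{"dp":[-0.229,0.043,0],"turn":[0,0,-85],"claw":0.1}]'

```text
clock: 8.2
position: [0.4221, -0.0562, 0.0623]
tcp_rot: [0.137, 0.991, 0.0, -0.001]
contact_force: [-0.3, -0.8, -0.9]
gripper_width: 0.0143
grip_force: 78.0
```

```bash
python3 - <<'E'
from h import *
a=np.radians(-6); go((.37+.052*np.cos(a),-.05+.052*np.sin(a),.08),rot(-6.0-.5),.0187)
E
```

```text
dp [0.0006 0.0007 0.001 ] turn [-0.   -0.06 -9.25] clk 8.2 tcp [ 0.4221 -0.0562  0.0623] j [-0.13 -0.21 -0.43  1.35  0.    0.14]
```

Request:
play_rows --moves '[{"dp":[0,0,0.005],"turn":[0,0,-8],"claw":0.1},{"dp":[0,0,0.015],"turn":[0,0,-9.2],"claw":0.1},{"dp":[0,0,0.025],"turn":[0,0,-9.2],"claw":0.1},{"dp":[0,0,0.035],"turn":[0,0,-9.2],"claw":0.1},{"dp":[0,0,0.042],"turn":[0,0,-9.2],"claw":0.1},{"dp":[0,0,0.045],"turn":[0,0,-9.2],"claw":0.1},{"dp":[0,0,0.046],"turn":[0,0,-9.2],"claw":0.1},{"dp":[0,0,0.046],"turn":[0,0,-9.2],"claw":0.1},{"dp":[0,0,0.046],"turn":[0,0,-9.2],"claw":0.1},{"dp":[0,0,0.046],"turn":[0,0,-9.2],"claw":0.1}]'

```text
clock: 9.2
position: [0.4227, -0.0555, 0.0173]
tcp_rot: [0.06, 0.998, 0.0, 0.0]
contact_force: [-3.1, 1.1, 3.8]
gripper_width: 0.0144
grip_force: 78.7
```

Request:
play_rows --moves '[{"dp":[0,0,0],"turn":[0,0,0],"claw":0.6},{"dp":[0,0,0],"turn":[0,0,0],"claw":0.6},{"dp":[0,0,0],"turn":[0,0,0],"claw":0.6},{"dp":[0,0,0],"turn":[0,0,0],"claw":0.6},{"dp":[0,0,-0.03],"turn":[0,0,0],"claw":0.6},{"dp":[0,0,-0.07],"turn":[0,0,0],"claw":0.6},{"dp":[0,0,-0.11],"turn":[0,0,0],"claw":0.6},{"dp":[0,0,-0.15],"turn":[0,0,0],"claw":0.6},{"dp":[0,0,-0.15],"turn":[0,0,0],"claw":0.6},{"dp":[0,0,-0.15],"turn":[0,0,0],"claw":0.6}]'

```text
clock: 10.2
position: [0.4231, -0.0557, 0.1677]
tcp_rot: [0.059, 0.998, -0.0, 0.001]
contact_force: [0.3, -0.6, -0.3]
gripper_width: 0.0513
grip_force: 0.0
```

```bash
python3 - <<'E'
from h import *
w=shot('wrist','w3'); shot('side','s3'); shot('top','t3')
i=cv2.imread('pics/s3.png'); t=cv2.imread('pics/t3.png')
f=lambda a:cv2.resize(a,(400,300),interpolation=cv2.INTER_CUBIC)
cv2.imwrite('pics/m3.png',np.vstack([np.hstack([f(cv2.imread('pics/w3.png')),f(i[150:300,200:400])]),np.hstack([f(t[120:195,240:340]),f(i[150:225,280:380])])]))
E
```

```text
(no output)
```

View pics/m3.png

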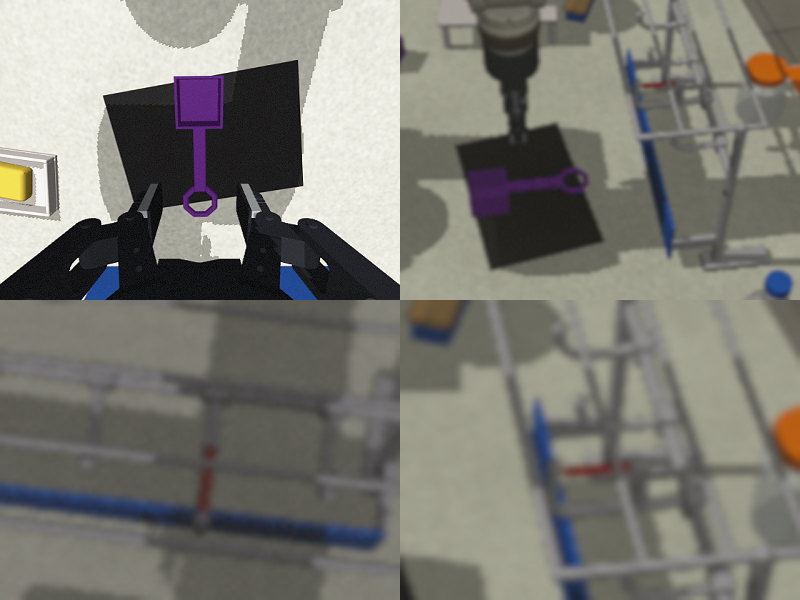

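The wrist picture shows the scoop standing level on the mat with its eye at about (280,283). Step 1 should now be met. I'll tilt the tool forward to look at the hook from close by before taking the fresh hold.

```bash
python3 - <<'E'
from h import *
e=atz('w3',280,283,.033);h=atz('w3',279.5,185,.033);print(e,h,np.degrees(np.arctan2(*(e-h)[1::-1])))
F,cx,cy,E=cam('w3'); s=r.read_state(); R0=R.from_quat(s['tcp_rot']).as_matrix(); print('cam in tool',R0.T@(E[:3,3]-s['position']),R0.T@E[:3,:3],F)
go((.36,-.075,.27),rot(-6,45))
E
```

```text
[ 0.50538595 -0.06449672  0.033     ] [ 0.40705957 -0.05340815  0.033     ] -6.43423735812286
cam in tool [ 0.07323632 -0.00035479 -0.14391274] [[ 8.55841122e-04 -9.56542470e-01 -2.91591786e-01]
 [ 9.99999632e-01  8.36513035e-04  1.90953809e-04]
 [ 6.12649020e-05 -2.91591842e-01  9.56542834e-01]] 312.7308183887979
dp [ 0.0595 -0.0267 -0.1042] turn [ -0.32 -45.12  -0.77] clk 10.35 tcp [ 0.422  -0.0555  0.1657] j [-0.13 -0.22 -0.24  1.55 -0.   -0.01]
```

```bash
python3 - <<'E'
from h import *
go((.42,-.07,.29),rot(-6,58))
E
```

```text
dp [ 0.0006 -0.0146 -0.1243] turn [ -0.41 -58.12  -0.74] clk 10.35 tcp [ 0.422  -0.0555  0.1657] j [-0.13 -0.22 -0.24  1.55 -0.   -0.01]
```

Request:
play_rows --moves '[{"dp":[0,-0.01,-0.05],"turn":[0,-8,0],"claw":0.6},{"dp":[0,-0.014,-0.1],"turn":[0,-16,0],"claw":0.6},{"dp":[0,-0.014,-0.124],"turn":[0,-24,0],"claw":0.6},{"dp":[0,-0.014,-0.124],"turn":[0,-32,0],"claw":0.6},{"dp":[0,-0.014,-0.124],"turn":[0,-40,0],"claw":0.6},{"dp":[0,-0.014,-0.124],"turn":[0,-48,0],"claw":0.6},{"dp":[0,-0.014,-0.124],"turn":[0,-56,0],"claw":0.6},{"dp":[0,-0.014,-0.124],"turn":[0,-58,0],"claw":0.6},{"dp":[0,-0.014,-0.124],"turn":[0,-58,0],"claw":0.6},{"dp":[0,-0.014,-0.124],"turn":[0,-58,0],"claw":0.6}]'

```text
clock: 11.35
position: [0.5326, -0.1, 0.3171]
tcp_rot: [0.051, 0.884, -0.024, 0.463]
contact_force: [-0.2, -0.7, -0.4]
gripper_width: 0.0513
grip_force: 0.0
```

```bash
python3 - <<'E'
from h import *
shot('wrist','w4'); i=cv2.imread('pics/w4.png'); go((.42,-.07,.29),rot(-6,58))
cv2.imwrite('pics/w4b.png',cv2.resize(i,(800,600),interpolation=cv2.INTER_CUBIC))
print(proj('w4',(.594,-.087,.249)))
E
```

```text
dp [ 0.0883  0.0168 -0.0789] turn [-0.28 -2.74 -0.47] clk 11.4 tcp [ 0.5325 -0.0998  0.3175] j [-0.24 -0.85 -0.67  0.78  0.11 -0.07]
[304.99685593 190.64705133]
```

View pics/w4b.png

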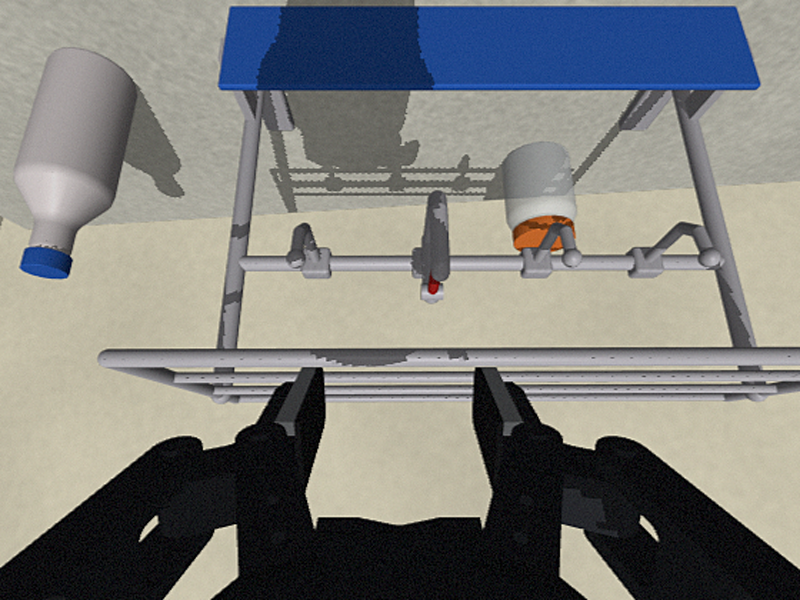

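The picture is upside down. The nose tip is at (437,281) of 800, with the gate's red bar just behind it at (433,287). The front rod runs along row 357 and the board along the top.

```bash
python3 - <<'E'
from h import *
np.set_printoptions(precision=4,suppress=True)
k=.7
for z in(.25,.254,.258):print('nose tip proj',proj('w4',(.594,-.0868,z))/k)
print('tri nose',tri('w4',(437*k,276*k),'top0',(290.5,175)),tri('w4',(437*k,276*k),'top0',(290.5,174)))
a,b=atz('w4',112*k,357*k,.3),atz('w4',780*k,357*k,.3);print('rod',a,b,np.degrees(np.arctan2(*(a-b)[1::-1])))
def atx(f,u,v,x):
    o,d=ray(f,u,v);return o+d*(x-o[0])/d[0]
print('spine bend',atx('w4',437*k,200*k,.595),'nose',atx('w4',437*k,276*k,.594))
print('board',atz('w4',222*k,88*k,.098),atz('w4',758*k,87*k,.098))
E
```

```text
nose tip proj [436.1478 274.1012]
nose tip proj [436.3795 281.2111]
nose tip proj [436.6137 288.3965]
tri nose (array([ 0.5942, -0.0866,  0.251 ]), np.float64(0.0003224506598042495)) (array([ 0.5972, -0.0866,  0.2498]), np.float64(0.0002900569765194135))
rod [ 0.5459 -0.2233  0.3   ] [0.5842 0.0615 0.3   ] -97.64793357995944
spine bend [ 0.595  -0.085   0.2052] nose [ 0.594  -0.0864  0.2511]
board [ 0.6084 -0.2313  0.098 ] [0.6511 0.1402 0.098 ]
```

```bash
cat > ik.py <<'E'
import numpy as np
from scipy.optimize import least_squares as ls
D=np.array([[.087,.176,1.66,.550,.231],[-.43,-.33,1.67,.337,.2009],[-.03,-.10,1.5,.507,.1511],[-.24,-.33,1.49,.420,.1296],[-.13,-.36,1.34,.459,.0621],[-.22,-.24,1.55,.4257,.1657],[-.85,-.67,.78,.5418,.3171]])
def fk(p,q):
    l1,h0,l2,b,a0,L=p; q2,q3,q4=q; e=q2-q3; S=e+q4
    return np.array([a0+l1*np.sin(q2)+l2*np.cos(e)+b*np.sin(e)+L*np.cos(S), h0+l1*np.cos(q2)-l2*np.sin(e)+b*np.cos(e)-L*np.sin(S)])
sol=ls(lambda p:np.r_[np.concatenate([fk(p,d[:3])-d[3:] for d in D]),.01*(p[4]),.01*p[3]],[.35,.3,.4,0,0,.25])
P=sol.x
def ik(rho,z,tilt):
    S=np.pi/2-np.radians(tilt)
    s=ls(lambda q:np.r_[fk(P,[q[0],q[1],S-q[0]+q[1]])-[rho,z]],[-.2,-.3]); return np.r_[s.x,S-s.x[0]+s.x[1]],np.abs(s.fun).max()
if __name__=='__main__':
    print(P,np.abs(sol.fun).max())
    for t in(0,10,20,30,40):
        for z in(.21,.28): 
            tt=np.radians(t); rho=np.hypot(.593-.059,.08)+.0187*np.sin(tt); print(t,z,ik(rho,z-.0187*np.cos(tt),t))
E
python3 ik.py; python3 -c "
from h import *
go((.4557,-.0589,.10),rot(-6.4,20),.0187)"
```

```text
[0.41890099 0.15625346 0.51385711 0.03604171 0.00493947 0.42504017] 0.003529497831058992
0 0.21 (array([0.05157285, 0.06267188, 1.58189535]), np.float64(1.9734214262712158e-14))
0 0.28 (array([0.07723207, 0.22724715, 1.7208114 ]), np.float64(3.5012698296199574e-10))
10 0.21 (array([-0.11787196, -0.11421777,  1.39991759]), np.float64(5.7654103713389304e-11))
10 0.28 (array([-0.09431754,  0.04465051,  1.53523146]), np.float64(5.384581669432009e-15))
20 0.21 (array([-0.2854969 , -0.29017635,  1.21705103]), np.float64(2.082356509447436e-11))
20 0.28 (array([-0.26336467, -0.1357939 ,  1.34930125]), np.float64(2.6645352591003757e-15))
30 0.21 (array([-0.45071309, -0.46522856,  1.03268207]), np.float64(1.2212453270876722e-15))
30 0.28 (array([-0.42958577, -0.31450392,  1.1622794 ]), np.float64(5.145247505833339e-09))
40 0.21 (array([-0.61243246, -0.6392412 ,  0.84585588]), np.float64(5.496947064198565e-10))
40 0.28 (array([-0.59216642, -0.49160847,  0.97322258]), np.float64(9.13324971207885e-13))
dp [0.2357 0.031  0.0728] turn [ 0.13 35.25 -0.22] clk 11.4 tcp [ 0.5325 -0.0998  0.3175] j [-0.24 -0.85 -0.67  0.78  0.11 -0.07]
```

```bash
python3 -c "
from h import *; from ik import *
for t in (20,25): print(t,ik(.467,.016,t))
go((.4557,-.0589,.10),rot(-6.4,25),.0187)"
```

```text
20 (array([-0.45754296, -0.75602043,  0.923253  ]), np.float64(7.338389618194441e-11))
25 (array([-0.5544691 , -0.84203432,  0.84689879]), np.float64(8.85567306985191e-09))
dp [0.2343 0.031  0.0736] turn [ 0.12 30.25 -0.23] clk 11.4 tcp [ 0.5325 -0.0998  0.3175] j [-0.24 -0.85 -0.67  0.78  0.11 -0.07]
```

Request:
play_rows --moves '[{"dp":[0.04,0,0],"turn":[0,0,0],"claw":0.5},{"dp":[0.08,0.01,0.01],"turn":[0,4,0],"claw":0.5},{"dp":[0.12,0.02,0.03],"turn":[0,10,0],"claw":0.5},{"dp":[0.16,0.031,0.05],"turn":[0,16,0],"claw":0.5},{"dp":[0.2,0.031,0.07],"turn":[0,23,0],"claw":0.5},{"dp":[0.234,0.031,0.074],"turn":[0,30.2,0],"claw":0.5},{"dp":[0.234,0.031,0.074],"turn":[0,30.2,0],"claw":0.5},{"dp":[0.234,0.031,0.074],"turn":[0,30.2,0],"claw":0.5},{"dp":[0.234,0.031,0.074],"turn":[0,30.2,0],"claw":0.5},{"dp":[0.234,0.031,0.074],"turn":[0,30.2,0],"claw":0.5}]' --grip_force 110

```text
clock: 12.4
position: [0.4655, -0.0602, 0.0876]
tcp_rot: [0.056, 0.974, -0.011, 0.22]
contact_force: [-0.3, 0.4, 0.5]
gripper_width: 0.0428
grip_force: 0.0
```

```bash
python3 -c "
from h import *
go((.4557,-.0589,.033),rot(-6.4,25),.0187)"
```

```text
dp [ 0.0326 -0.0001  0.0637] turn [ 0.15  0.5  -0.18] clk 12.4 tcp [ 0.4655 -0.0602  0.0876] j [-0.14 -0.59 -0.73  0.99  0.01 -0.02]
```

Request:
play_rows --moves '[{"dp":[0.008,0,0.016],"turn":[0,0.4,0],"claw":0.5},{"dp":[0.016,0,0.032],"turn":[0,0.4,0],"claw":0.5},{"dp":[0.024,0,0.048],"turn":[0,0.4,0],"claw":0.5},{"dp":[0.03,0,0.06],"turn":[0,0.4,0],"claw":0.5},{"dp":[0.032,0,0.064],"turn":[0,0.4,0],"claw":0.5},{"dp":[0.032,0,0.064],"turn":[0,0.4,0],"claw":0.5},{"dp":[0.032,0,0.064],"turn":[0,0.4,0],"claw":0.1},{"dp":[0.032,0,0.064],"turn":[0,0.4,0],"claw":0.1},{"dp":[0.032,0,0.064],"turn":[0,0.4,0],"claw":0.1},{"dp":[0.032,0,0.064],"turn":[0,0.4,0],"claw":0.1}]' --grip_force 110

```text
clock: 13.4
position: [0.4638, -0.0596, 0.0149]
tcp_rot: [0.056, 0.975, -0.01, 0.215]
contact_force: [0.6, -0.2, 3.6]
gripper_width: 0.0141
grip_force: 107.3
```

```bash
python3 - <<'E'
from h import *
shot('wrist','w5');shot('side','s5'); go((.4557,-.0589,.033),rot(-6.4,25),.0187); print(r.read_state()['contact_force'],r.read_state()['gripper_width'])
f=lambda a:cv2.resize(a,(400,300),interpolation=cv2.INTER_CUBIC)
cv2.imwrite('pics/m5.png',np.hstack([f(cv2.imread('pics/w5.png')),f(cv2.imread('pics/s5.png')[200:275,220:320])]))
E
```

```text
dp [-0.0003 -0.0002 -0.0012] turn [ 0.16 -0.09 -0.16] clk 13.5 tcp [ 0.4638 -0.0596  0.0148] j [-0.14 -0.55 -0.84  0.85  0.01 -0.02]
[ 1.39571879 -0.2225416   4.90681983] 0.014157320166976824
```

View pics/m5.png

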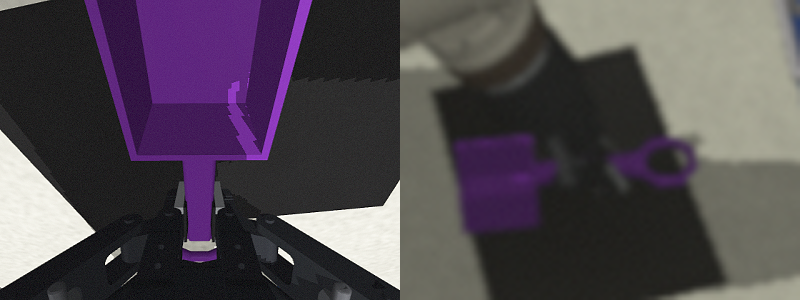

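Firm hold (14 mm opening, level). Now I'll lift it in front of the rod.

```bash
python3 -c "
from h import *
go((.49,-.075,.257),rot(-6.6,25))"
```

```text
dp [-0.1272 -0.0114 -0.208 ] turn [ 0.24 -0.09  0.02] clk 13.5 tcp [ 0.4638 -0.0596  0.0148] j [-0.14 -0.55 -0.84  0.85  0.01 -0.02]
```

Request:
play_rows --moves '[{"dp":[-0.005,0,-0.01],"turn":[0,0,0],"claw":0.1},{"dp":[-0.02,0,-0.04],"turn":[0,0,0],"claw":0.1},{"dp":[-0.035,0,-0.075],"turn":[0,0,0],"claw":0.1},{"dp":[-0.05,-0.003,-0.11],"turn":[0,0,0],"claw":0.1},{"dp":[-0.07,-0.006,-0.145],"turn":[0,0,0],"claw":0.1},{"dp":[-0.09,-0.009,-0.18],"turn":[0,0,0],"claw":0.1},{"dp":[-0.11,-0.011,-0.2],"turn":[0,0,0],"claw":0.1},{"dp":[-0.127,-0.011,-0.208],"turn":[0,0,0],"claw":0.1},{"dp":[-0.127,-0.011,-0.208],"turn":[0,0,0],"claw":0.1},{"dp":[-0.127,-0.011,-0.208],"turn":[0,0,0],"claw":0.1}]'

```text
clock: 14.5
position: [0.489, -0.0744, 0.255]
tcp_rot: [0.056, 0.975, -0.01, 0.214]
contact_force: [-0.6, 0.1, -1.8]
gripper_width: 0.0145
grip_force: 107.3
```

```bash
python3 - <<'E'
from h import *
print(r.read_state()['gripper_width'],r.read_state()['contact_force'])
go((.5475,-.0813,.257),rot(-6.6,25))
shot('side','s6');shot('top','t6')
f=lambda a:cv2.resize(a,(400,300),interpolation=cv2.INTER_CUBIC)
s=r.read_state(); P=s['position']; e=P+[.0615-.0199,-.0071+.0022,.0182]; print('eye pred',e,proj('s6',e),proj('t6',e),proj('s6',e+[.02,-.002,0]),proj('t6',e+[.02,-.002,0]))
cv2.imwrite('pics/m6.png',np.hstack([f(cv2.imread('pics/s6.png')[150:225,260:360]),f(cv2.imread('pics/t6.png')[130:205,240:340])]))
E
```

```text
0.014495934907558607 [-0.61915742  0.11658222 -1.81297478]
dp [-0.0544 -0.0002  0.0228] turn [ 0.25 -0.3   0.02] clk 14.5 tcp [ 0.489  -0.0744  0.255 ] j [-0.17 -0.48 -0.33  1.29  0.03 -0.05]
eye pred [ 0.53024164 -0.07924794  0.2726434 ] [296.16218712 186.54243489] [287.86963667 197.07399515] [303.38412026 185.79903369] [288.65516886 189.72322231]
```

View pics/m6.png

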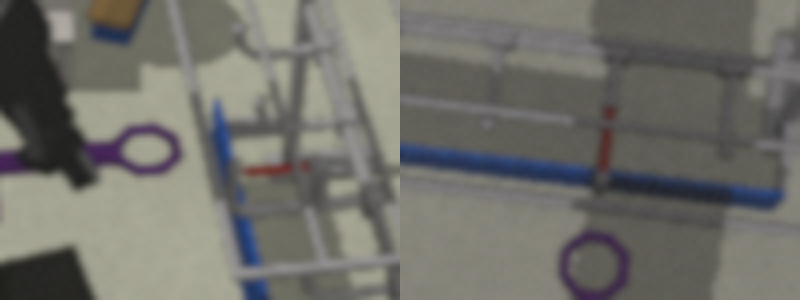

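Both views show the eye level in front of the rod: side centre (297.5,187.2), top centre (288.5,196.2), about 1 px from prediction.

```bash
python3 - <<'E'
from h import *
print(tri('s6',(297.5,187.2),'t6',(288.5,196.2)), tri('s6',(297.5,187.2),'t6',(288.5,196.7)))
print('nose',atz('t6',290.2,175.8,.25))
E
```

```text
(array([ 0.53320099, -0.08104055,  0.2710361 ]), np.float64(0.0007602523938117485)) (array([ 0.53248738, -0.08115115,  0.27117169]), np.float64(0.002092190929689452))
nose [ 0.59214451 -0.08592907  0.25      ]
```

```bash
python3 -c "
from h import *
go((.5435,-.0795,.257),rot(-6.6,25))
go((.5435,-.0795,.234),rot(-6.6,25))"
```

```text
dp [-0.0511  0.0011  0.0207] turn [ 0.25 -0.33  0.02] clk 14.6 tcp [ 0.4886 -0.0743  0.2544] j [-0.17 -0.48 -0.33  1.29  0.03 -0.05]
dp [-0.0415  0.001   0.0416] turn [ 0.25 -0.33  0.02] clk 14.6 tcp [ 0.4886 -0.0743  0.2544] j [-0.17 -0.48 -0.33  1.29  0.03 -0.05]
```

Request:
play_rows --moves '[{"dp":[-0.015,0,0.005],"turn":[0,0,0],"claw":0.1},{"dp":[-0.03,0,0.011],"turn":[0,0,0],"claw":0.1},{"dp":[-0.045,0.001,0.017],"turn":[0,0,0],"claw":0.1},{"dp":[-0.051,0.001,0.0205],"turn":[0,0,0],"claw":0.1},{"dp":[-0.051,0.001,0.0205],"turn":[0,0,0],"claw":0.1},{"dp":[-0.051,0.001,0.0205],"turn":[0,0,0],"claw":0.1},{"dp":[-0.048,0.001,0.0275],"turn":[0,0,0],"claw":0.1},{"dp":[-0.045,0.001,0.0345],"turn":[0,0,0],"claw":0.1},{"dp":[-0.0415,0.001,0.0415],"turn":[0,0,0],"claw":0.1},{"dp":[-0.0415,0.001,0.0415],"turn":[0,0,0],"claw":0.1}]'

```text
clock: 15.6
position: [0.5436, -0.0796, 0.2338]
tcp_rot: [0.056, 0.975, -0.01, 0.214]
contact_force: [-0.4, -0.5, -0.3]
gripper_width: 0.014
grip_force: 107.3
```

```bash
python3 - <<'E'
from h import *
print(r.read_state()['gripper_width'],r.read_state()['contact_force'])
go((.5435,-.0795,.234),rot(-6.6,25))
shot('side','s7');shot('top','t7')
f=lambda a:cv2.resize(a,(400,300),interpolation=cv2.INTER_CUBIC)
cv2.imwrite('pics/m7.png',np.hstack([f(cv2.imread('pics/s7.png')[155:215,280:360]),f(cv2.imread('pics/t7.png')[140:200,250:330])]))
E
```

```text
0.014020494538910825 [-0.35194264 -0.54065057 -0.34532268]
dp [ 0.0001  0.0001 -0.0002] turn [ 0.25 -0.31  0.01] clk 15.6 tcp [ 0.5436 -0.0796  0.2338] j [-0.16 -0.35 -0.29  1.21  0.02 -0.04]
```

View pics/m7.png

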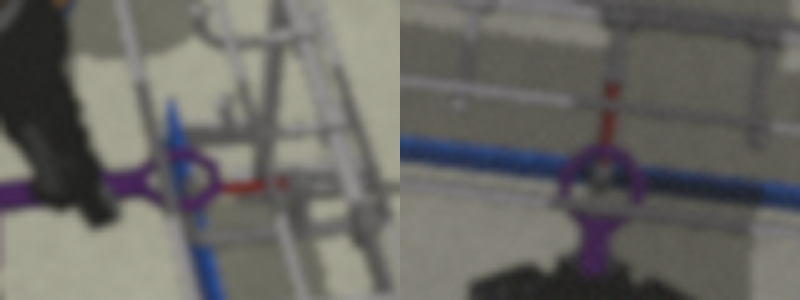

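The eye ring now surrounds the nose: nose at top crop (602,173), far bar about 12.5 mm beyond it, and no contact. I'll draw back 1.5 mm and push down.

Request:
play_rows --moves '[{"dp":[0.0014,0,-0.0006],"turn":[0,0,0],"claw":0.1},{"dp":[0.0027,0,0.0021],"turn":[0,0,0],"claw":0.1},{"dp":[0.0039,0,0.0048],"turn":[0,0,0],"claw":0.1},{"dp":[0.0052,0,0.0076],"turn":[0,0,0],"claw":0.1},{"dp":[0.0065,0,0.0103],"turn":[0,0,0],"claw":0.1},{"dp":[0.0077,0,0.013],"turn":[0,0,0],"claw":0.1},{"dp":[0.009,0,0.0157],"turn":[0,0,0],"claw":0.1},{"dp":[0.0103,0,0.0184],"turn":[0,0,0],"claw":0.1},{"dp":[0.0103,0,0.0184],"turn":[0,0,0],"claw":0.1},{"dp":[0.0103,0,0.0184],"turn":[0,0,0],"claw":0.1}]'

```text
clock: 16.7
position: [0.5426, -0.0794, 0.2145]
tcp_rot: [0.056, 0.975, -0.01, 0.214]
contact_force: [-1.3, 0.0, 1.6]
gripper_width: 0.014
grip_force: 107.3
```

Request:
play_rows --moves '[{"dp":[0.0013,0,0.0027],"turn":[0,0,0],"claw":0.1},{"dp":[0.0025,0,0.0054],"turn":[0,0,0],"claw":0.1},{"dp":[0.0038,0,0.0082],"turn":[0,0,0],"claw":0.1},{"dp":[0.0051,0,0.0109],"turn":[0,0,0],"claw":0.1},{"dp":[0.0063,0,0.0136],"turn":[0,0,0],"claw":0.1},{"dp":[0.0068,0,0.0145],"turn":[0,0,0],"claw":0.1},{"dp":[0.0068,0,0.0145],"turn":[0,0,0],"claw":0.1},{"dp":[0.0068,0,0.0145],"turn":[0,0,0],"claw":0.1},{"dp":[0.0068,0,0.0145],"turn":[0,0,0],"claw":0.1},{"dp":[0.0068,0,0.0145],"turn":[0,0,0],"claw":0.1}]'

```text
clock: 17.7
position: [0.5419, -0.0792, 0.1977]
tcp_rot: [0.056, 0.975, -0.01, 0.213]
contact_force: [-6.1, 2.0, -1.1]
gripper_width: 0.0143
grip_force: 107.8
```

```bash
python3 - <<'E'
from h import *
print(r.read_state()['gripper_width'],r.read_state()['contact_force'])
go((.5425,-.0795,.2),rot(-6.6,25))
shot('side','s8');shot('top','t8')
f=lambda a:cv2.resize(a,(400,300),interpolation=cv2.INTER_CUBIC)
cv2.imwrite('pics/m8.png',np.hstack([f(cv2.imread('pics/s8.png')[155:215,280:360]),f(cv2.imread('pics/t8.png')[140:200,250:330])]))
E
```

```text
0.014303683366718029 [-6.12634963  2.00932626 -1.07520849]
dp [-0.0016 -0.0002 -0.0019] turn [ 0.25 -0.33  0.01] clk 17.7 tcp [ 0.5419 -0.0792  0.1977] j [-0.16 -0.37 -0.37  1.14  0.02 -0.04]
```

View pics/m8.png

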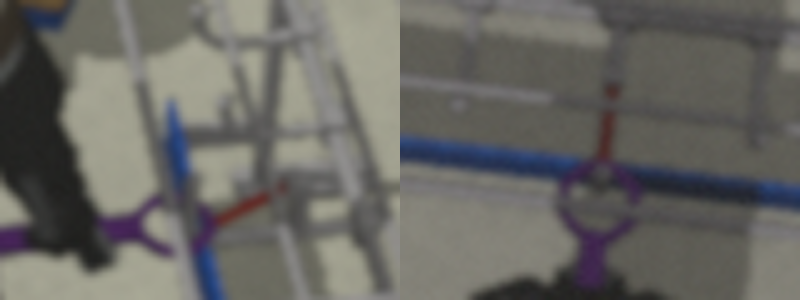

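The gate is still open: red slants down from (285,185) to the bar at (215,225). Its end pushes the bar towards the nose (−6 N in x). I'll ease back towards the nose so it slips off.

Request:
play_rows --moves '[{"dp":[0.0005,0,-0.0002],"turn":[0,0,0],"claw":0.1},{"dp":[0.0009,0,-0.0004],"turn":[0,0,0],"claw":0.1},{"dp":[0.0014,0,-0.0006],"turn":[0,0,0],"claw":0.1},{"dp":[0.0018,0,-0.0008],"turn":[0,0,0],"claw":0.1},{"dp":[0.0018,0,-0.0008],"turn":[0,0,0],"claw":0.1},{"dp":[0.0022,0,0.0001],"turn":[0,0,0],"claw":0.1},{"dp":[0.0026,0,0.001],"turn":[0,0,0],"claw":0.1},{"dp":[0.0026,0,0.001],"turn":[0,0,0],"claw":0.1},{"dp":[0.0026,0,0.001],"turn":[0,0,0],"claw":0.1},{"dp":[0.0026,0,0.001],"turn":[0,0,0],"claw":0.1}]'

```text
clock: 18.8
position: [0.5407, -0.0791, 0.1965]
tcp_rot: [0.056, 0.975, -0.01, 0.214]
contact_force: [-4.7, 1.0, -0.7]
gripper_width: 0.0137
grip_force: 107.6
```

```bash
cat > gate.py <<'E'
from h import *
import sys
n=sys.argv[1]; shot('side',n); i=cv2.imread(f'pics/{n}.png'); h=cv2.cvtColor(i,cv2.COLOR_BGR2HSV)[175:215,315:345]
m=((h[...,0]<6)|(h[...,0]>174))&(h[...,1]>110); v,u=np.nonzero(m)
for c in range(u.min(),u.max()+1): print((c+315,np.round(v[u==c].mean()+175,1)),end=' ')
print(r.read_state()['contact_force'].round(1),r.read_state()['position'].round(4))
for t in(0,.4,.6): print(t,[proj(n,np.array([.593,-.0866,0])+np.array([.9934,-.115,0])*(.104-.046-.051*np.cos(t)*k)+[0,0,.24-.051*np.sin(t)*k]).round(1) for k in(0,1)])
E
python3 gate.py s9
```

```text
(323, np.float64(198.0)) (324, np.float64(197.5)) (325, np.float64(197.5)) (326, np.float64(196.5)) (327, np.float64(196.5)) (328, np.float64(195.5)) (329, np.float64(195.5)) (330, np.float64(195.0)) (331, np.float64(194.5)) (332, np.float64(194.0)) [-4.   0.5  0.2] [ 0.5407 -0.0791  0.1965]
0 [array([338.6, 191. ]), array([320.7, 192.6])]
0.4 [array([338.6, 191. ]), array([321.7, 197.5])]
0.6 [array([338.6, 191. ]), array([323.2, 199.5])]
```

Request:
play_rows --moves '[{"dp":[0.0005,0,-0.0002],"turn":[0,0,0],"claw":0.1},{"dp":[0.0009,0,-0.0004],"turn":[0,0,0],"claw":0.1},{"dp":[0.0014,0,-0.0006],"turn":[0,0,0],"claw":0.1},{"dp":[0.0014,0,-0.0006],"turn":[0,0,0],"claw":0.1},{"dp":[0.0018,0,0.0003],"turn":[0,0,0],"claw":0.1},{"dp":[0.0022,0,0.0012],"turn":[0,0,0],"claw":0.1},{"dp":[0.0027,0,0.0021],"turn":[0,0,0],"claw":0.1},{"dp":[0.0027,0,0.0021],"turn":[0,0,0],"claw":0.1},{"dp":[0.0027,0,0.0021],"turn":[0,0,0],"claw":0.1},{"dp":[0.0027,0,0.0021],"turn":[0,0,0],"claw":0.1}]'

```text
clock: 19.85
position: [0.5401, -0.079, 0.1948]
tcp_rot: [0.056, 0.975, -0.01, 0.216]
contact_force: [6.0, -1.0, 4.4]
gripper_width: 0.014
grip_force: 107.6
```

```bash
python3 gate.py s10
```

```text
(323, np.float64(192.0)) (324, np.float64(192.0)) (325, np.float64(192.0)) (326, np.float64(192.0)) (327, np.float64(192.0)) (328, np.float64(192.0)) (329, np.float64(192.0)) (330, np.float64(192.0)) (331, np.float64(191.5)) [ 6.1 -0.2  4.6] [ 0.5401 -0.0791  0.1948]
0 [array([338.6, 191. ]), array([320.7, 192.6])]
0.4 [array([338.6, 191. ]), array([321.7, 197.5])]
0.6 [array([338.6, 191. ]), array([323.2, 199.5])]
```

The gate has shut above the bar. I'll relax the contact, then let go.

Request:
play_rows --moves '[{"dp":[-0.0009,0,-0.0006],"turn":[0,0,0],"claw":0.1},{"dp":[-0.0013,0,-0.0006],"turn":[0,0,0],"claw":0.1},{"dp":[-0.0013,0,-0.0006],"turn":[0,0,0],"claw":0.1},{"dp":[-0.0013,0,-0.0006],"turn":[0,0,0],"claw":0.6},{"dp":[-0.0013,0,-0.0006],"turn":[0,0,0],"claw":0.6},{"dp":[-0.0013,0,-0.0006],"turn":[0,0,0],"claw":0.6},{"dp":[-0.0013,0,-0.0006],"turn":[0,0,0],"claw":0.6},{"dp":[-0.0013,0,-0.0006],"turn":[0,0,0],"claw":0.6},{"dp":[-0.0013,0,-0.0006],"turn":[0,0,0],"claw":0.6},{"dp":[-0.0013,0,-0.0006],"turn":[0,0,0],"claw":0.6}]'

```text
clock: 20.9
position: [0.5401, -0.079, 0.1946]
tcp_rot: [0.056, 0.975, -0.01, 0.215]
contact_force: [0.1, 0.2, -0.6]
gripper_width: 0.0514
grip_force: 0.0
```

Request:
play_rows --moves '[{"dp":[0,0,-0.02],"turn":[0,0,0],"claw":0.6},{"dp":[0,0,-0.04],"turn":[0,0,0],"claw":0.6},{"dp":[0,0,-0.07],"turn":[0,0,0],"claw":0.6},{"dp":[0.03,0,-0.1],"turn":[0,0,0],"claw":0.6},{"dp":[0.06,0,-0.13],"turn":[0,0,0],"claw":0.6},{"dp":[0.1,0,-0.15],"turn":[0,0,0],"claw":0.6},{"dp":[0.1,0,-0.15],"turn":[0,0,0],"claw":0.6},{"dp":[0.1,0,-0.15],"turn":[0,0,0],"claw":0.6},{"dp":[0.1,0,-0.15],"turn":[0,0,0],"claw":0.6},{"dp":[0.1,0,-0.15],"turn":[0,0,0],"claw":0.6}]'

```text
clock: 21.9
position: [0.388, -0.0621, 0.288]
tcp_rot: [0.056, 0.975, -0.01, 0.214]
contact_force: [-0.3, 0.1, -1.0]
gripper_width: 0.0515
grip_force: 0.0
```

Request:
play_rows --moves '[{"dp":[0,0,0],"turn":[0,0,0],"claw":0.6},{"dp":[0,0,0],"turn":[0,0,0],"claw":0.6},{"dp":[0,0,0],"turn":[0,0,0],"claw":0.6},{"dp":[0,0,0],"turn":[0,0,0],"claw":0.6},{"dp":[0,0,0],"turn":[0,0,0],"claw":0.6},{"dp":[0,0,0],"turn":[0,0,0],"claw":0.6},{"dp":[0,0,0],"turn":[0,0,0],"claw":0.6},{"dp":[0,0,0],"turn":[0,0,0],"claw":0.6},{"dp":[0,0,0],"turn":[0,0,0],"claw":0.6},{"dp":[0,0,0],"turn":[0,0,0],"claw":0.6}]'

```text
clock: 22.9
position: [0.3874, -0.062, 0.2889]
tcp_rot: [0.056, 0.975, -0.01, 0.215]
contact_force: [0.3, 0.4, 0.5]
gripper_width: 0.0515
grip_force: 0.0
```

Request:
play_rows --moves '[{"dp":[0,0,0],"turn":[0,0,0],"claw":0.6},{"dp":[0,0,0],"turn":[0,0,0],"claw":0.6},{"dp":[0,0,0],"turn":[0,0,0],"claw":0.6},{"dp":[0,0,0],"turn":[0,0,0],"claw":0.6},{"dp":[0,0,0],"turn":[0,0,0],"claw":0.6},{"dp":[0,0,0],"turn":[0,0,0],"claw":0.6},{"dp":[0,0,0],"turn":[0,0,0],"claw":0.6},{"dp":[0,0,0],"turn":[0,0,0],"claw":0.6},{"dp":[0,0,0],"turn":[0,0,0],"claw":0.6},{"dp":[0,0,0],"turn":[0,0,0],"claw":0.6}]'

```text
clock: 23.9
position: [0.3874, -0.0621, 0.2889]
tcp_rot: [0.056, 0.975, -0.01, 0.215]
contact_force: [-0.9, -0.0, -0.3]
gripper_width: 0.0515
grip_force: 0.0
```

```bash
python3 gate.py s11; python3 - <<'E'
from h import *
shot('wrist','w11')
f=lambda a:cv2.resize(a,(400,300),interpolation=cv2.INTER_CUBIC)
cv2.imwrite('pics/m11.png',np.hstack([f(cv2.imread('pics/s11.png')[155:245,260:380]),f(cv2.imread('pics/w11.png'))]))
E
```

```text
(323, np.float64(192.0)) (324, np.float64(192.0)) (325, np.float64(192.0)) (326, np.float64(192.0)) (327, np.float64(192.0)) (328, np.float64(192.0)) (329, np.float64(192.0)) (330, np.float64(192.0)) (331, np.float64(191.5)) [ 0.8 -0.2 -0.1] [ 0.3874 -0.062   0.2889]
0 [array([338.6, 191. ]), array([320.7, 192.6])]
0.4 [array([338.6, 191. ]), array([321.7, 197.5])]
0.6 [array([338.6, 191. ]), array([323.2, 199.5])]
```

View pics/m11.png

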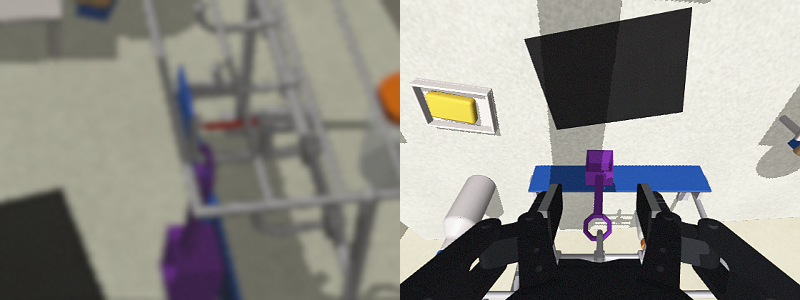

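The scoop hangs from the snap hook: eye at (597,228) around the spine, cup down against the board at (599,166), gate level. One more second to settle, then I'll hand in.

Request:
play_rows --moves '[{"dp":[0,0,0],"turn":[0,0,0],"claw":0.6},{"dp":[0,0,0],"turn":[0,0,0],"claw":0.6},{"dp":[0,0,0],"turn":[0,0,0],"claw":0.6},{"dp":[0,0,0],"turn":[0,0,0],"claw":0.6},{"dp":[0,0,0],"turn":[0,0,0],"claw":0.6},{"dp":[0,0,0],"turn":[0,0,0],"claw":0.6},{"dp":[0,0,0],"turn":[0,0,0],"claw":0.6},{"dp":[0,0,0],"turn":[0,0,0],"claw":0.6},{"dp":[0,0,0],"turn":[0,0,0],"claw":0.6},{"dp":[0,0,0],"turn":[0,0,0],"claw":0.6}]'

```text
clock: 25.0
position: [0.3874, -0.062, 0.2889]
tcp_rot: [0.056, 0.975, -0.01, 0.215]
contact_force: [-0.8, -0.5, -0.1]
gripper_width: 0.0515
grip_force: 0.0
```

```bash
python3 - <<'E'
from h import *
a=cv2.imread('pics/w11.png').astype(int); b=shot('wrist','w12')[:,:,::-1].astype(int); print('changed px',(np.abs(a-b).max(2)>60).sum())
print(r.hand_in())
E
```

```text
changed px 1
the job is handed in; nothing more can be done
None
```

I handed the job in at about 25 s: the scoop hangs cup down and still from the snap hook with the red gate shut behind its eye, and nothing else appeared to shift, but the hand-in gave no verdict.

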